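# Set the coffee tray

## Robot

A 7-joint arm with a two-finger parallel gripper is mounted at the origin on a cart in front of the work surface, level with it; the furniture and walls round the work are solid. World frame = base frame: x ahead of the robot, y to its left, z up, the work surface at z = 0. Lengths are in m, angles in rad, forces in N, time in s.
With the tool pointing down it reaches from about 0.425 to 0.8 m from the base axis. Payload 8.3 kg.
Tool frame: the origin (TCP) lies between the finger pads; the fingertips stand 17 mm ahead of it and the grasp point (between the pads) lies 2 mm behind it; z points along the fingers, y is the line along which they close (so a half turn about z gives the same grasp; the last joint's range is limited). The gripper opens to 85 mm and grips with 20 to 120 N. Pads are 22 mm wide; open, the fingers measure 114 mm over their backs; the gripper's body (76 mm by 85 mm) begins 54 mm behind the grasp point. The pads swing forward as they close: fully open they stand 13 mm farther back than shut.
Start: joints at [1.095, 0.383, 0.016, 1.37, -0.006, 1.388, -0.046], TCP at [0.251, -0.572, 0.248] pointing down, gripper open.
Joint ranges: [-2.95, 2.95], [-0.25, 2.06], [-1.52, 1.56], [0.18, 2.33], [-1.44, 4.58], [0.02, 2.06], [-3.01, 3.01]. Speed limits (rad/s): [2.39, 2.39, 3.01, 3.01, 3.14, 3.14, 3.14].

## Interface

Orientations are given as a 3x3 rotation matrix whose columns are the frame's x, y, z axes.
In Python, from station import ctrl, get_image, job gives the robot as it stands. The module is installed in compiled form; this text tells all that it offers.
- The arm moves only by the tool carry_out, never from a script. Its argument "series" is a list of rows, each an object of numbers: "tx", "ty", "tz": the shift along the tool's x, y, z as a fraction of full scale; "turn": the turn about the tool's z as a fraction of full scale; "gripper": the opening, from 0 (shut) to 1 (fully open). In form: [{"tx": .., "ty": .., "tz": .., "turn": .., "gripper": ..}, ...]. A call has 1 to 10 rows; each row shifts and turns the commanded pose from where the row before left it, along the tool's axes as they then stand; what a row does not reach is not made up. Full scale, the value 1, is 25 mm for a shift and 0.08 rad for a turn. A row lasts 1/12 s, in which the tool goes at most 41.7 mm and 7.16 degrees, less where a joint would pass 70% of its speed; a pose out of reach is approached as far as the arm can. A call with a number of a shift or a turn outside -1 to 1 is refused whole. A call with a gripper value outside its range is refused whole. The fingers move at their own pace and stop on an object; "grip_force" is the grip in N (left out, the last holds). Time passes only in rows, so rows that do not move let the fingers close. It gives the time, the measured TCP pose, the force, the opening and the grip force at its end, in the units of the state.
- ctrl.get_state(): the state, without advancing time (a new reading comes with each control period).
- get_image(name): name is "scene" or "top"; returns a dict with "pixels" (400x640x3 uint8, red, green, blue), "fx", "fy", "cx", "cy" (pixels), "eye" and "orientation" of the camera in the world. Camera axes: x right, y down, z forward; pixel columns grow to the right and rows downward; lengths in m; the calibration is good to about 2 mm. A picture is of the moment at which its call begins. There is no depth.
- job.sign_off(): hands the job in; it is judged then, once.
The state is a dict: "time_s": time; "qpos": joint angles; "joint_vel": joint speeds; "joint_torque": joint torques, N m; "position": TCP position; "tool_rot": TCP orientation; "force": force on the tool from outside, world axes, zero at the start; "wrist_torque": the same for the moment, N m; "gripper_width": finger opening in m; "finger_force": force on a finger pad.
Only numpy, scipy, OpenCV 4.12 (cv2) and the standard library are available. Lean on these libraries where they do the work, as an engineer would, in place of code of your own. Each camera call takes 0.05 s, during which the arm holds its last target. There are 200 camera calls.

## Task

Set the coffee tray: stand the black dosing cup in the large round holder, the smaller brown cardboard box in the square holder and the taller spice jar in the small round holder, each upright on the tray's floor. The shot glass, the bigger pale box and the shorter spice jar look similar but do not belong on the tray: leave them where they stand.

Things in the scene. Friction and masses are not known exactly. Their poses are not given: they have to be found in the camera images.
- dosing_cup: To be moved. Matt black open cup, round, 56 mm across the rim, about 52 mm at the foot, 70 mm tall; hollow, about 60 g. Origin: centre of its underside; z up. Stands on the worktop. (Room: a wall cabinet hangs over the worktop behind the work, its underside 0.45 m up, its nearest corner over x = 0.52, y = -0.04; from there its front runs towards +x -y and its side towards +x +y, each at 45 degrees. A wall stands left of the work along x + y = 0.9.)
- filter_box: To be moved. The smaller of two cardboard cartons: brown, closed, 50 mm (its x) x 55 mm (its y) x 90 mm tall, about 50 g. Origin: centre of its underside; z up. Stands on the worktop.
- tall_jar: To be moved. The taller of two glass spice jars with screw lids: plain red lid, dark label with green leaves; round, 45 mm in diameter, 108 mm tall, about 110 g. Origin: centre of its underside; z up. Stands on the worktop.
- holder_large_round: Aluminium ring, the larger of the two: inside diameter 76 mm, wall 3.5 mm. It is open at the bottom, stands 18 mm high and is fixed on a wooden serving tray whose top is 10 mm above the worktop (tray 274 x 104 mm with a 6 mm high rim and a low steel bar at each end, fixed too). The three holders stand in one row along the middle of the tray, 86 mm from centre to centre, in any order. Origin: centre of its underside, on the tray's floor; z up; x runs along the row.
- holder_square: Square aluminium frame, inside 76 x 76 mm, wall 3.5 mm; sides along its x and y. It is open at the bottom, stands 18 mm high and is fixed on a wooden serving tray whose top is 10 mm above the worktop (tray 274 x 104 mm with a 6 mm high rim and a low steel bar at each end, fixed too). The three holders stand in one row along the middle of the tray, 86 mm from centre to centre, in any order. Origin: centre of its underside, on the tray's floor; z up; x runs along the row.
- holder_small_round: Aluminium ring, the smaller of the two: inside diameter 62 mm, wall 3.5 mm. It is open at the bottom, stands 18 mm high and is fixed on a wooden serving tray whose top is 10 mm above the worktop (tray 274 x 104 mm with a 6 mm high rim and a low steel bar at each end, fixed too). The three holders stand in one row along the middle of the tray, 86 mm from centre to centre, in any order. Origin: centre of its underside, on the tray's floor; z up; x runs along the row.
- shot_glass: To be left alone. Clear drinking glass, round, 47 mm in diameter, 58 mm tall (the one among the things to be moved; others stand far back by the wall). Origin: centre of its underside; z up. Stands on the worktop.
- tea_box: To be left alone. The bigger of two cardboard cartons: pale green-beige, 62 mm (its x) x 66 mm (its y) x 120 mm tall. Origin: centre of its underside; z up. Stands on the worktop.
- short_jar: To be left alone. The shorter of two glass spice jars: red lid with an orange top, amber label; round, 44 mm in diameter, 98 mm tall. Origin: centre of its underside; z up. Stands on the worktop.

How it is judged:
By the outcome, as a careful person would: the job done as asked, in the order asked, and still so for the second after the job is handed in, with the robot touching nothing.
It also fails if it takes over 96 s, if anything falls off the work surface, if the arm or the gripper's body presses on something with over 40 N, if the wrist force passes 120 N, or if a joint passes its speed limit or range.

## Working session

There is one attempt and no reset: what is moved stays moved. The work goes in short steps, Python scripts to look and compute and a tool call to move; the robot and the scene stay as the last step left them, time stands still between calls to the robot, and variables do not carry over. Pictures are saved under pics/ and viewed, at most 14 in all, crops included, and the job is handed in when it is done.

Besides the shell and the picture viewer there is one more tool, called by a JSON object that holds its "name" and its "arguments", one argument or row to a line. carry_out: Moves the arm, as the interface text tells. Its arguments: {"type":"object","properties":{"series":{"type":"array"},"grip_force":{"type":"number"}},"required":["series"]}

```bash
mkdir -p pics
cat > h.py <<'E'
import numpy as np,cv2
from station import ctrl,get_image,job
np.set_printoptions(precision=4,suppress=True)
def snap(n,f):
    im=get_image(n); cv2.imwrite('pics/'+f,cv2.cvtColor(np.asarray(im['pixels']),cv2.COLOR_RGB2BGR)); return im
def ray(im,u,v):
    d=np.array(im['orientation']).reshape(3,3)@np.array([(u-im['cx'])/im['fx'],(v-im['cy'])/im['fy'],1.]); return np.array(im['eye']),d
def onz(im,u,v,z):
    e,d=ray(im,u,v); return e+d*(z-e[2])/d[2]
def proj(im,p):
    c=np.array(im['orientation']).reshape(3,3).T@(np.array(p)-np.array(im['eye'])); return c[0]/c[2]*im['fx']+im['cx'],c[1]/c[2]*im['fy']+im['cy']
def tri(a,b):
    (e1,d1),(e2,d2)=a,b
    t=np.linalg.lstsq(np.c_[d1,-d2],e2-e1,rcond=None)[0]
    p,q=e1+t[0]*d1,e2+t[1]*d2
    return (p+q)/2,np.linalg.norm(p-q)
E
python3 - <<'E'
from h import *
s=ctrl.get_state()
for k in s: print(k,np.array(s[k]))
for n in('scene','top'):
    im=snap(n,n+'1.png'); print({k:np.array(v) for k,v in im.items() if k!='pixels'})
E
```

```text
time_s 0.0
qpos [ 1.0951  0.3843  0.0164  1.3712 -0.0063  1.3882 -0.0465]
joint_vel [-0.0015 -0.0014  0.0011 -0.0007  0.0008  0.0003  0.0015]
joint_torque [ -0.0008 -62.7592   0.8438 -37.1823   0.0164   0.0141  -0.    ]
position [ 0.2506 -0.572   0.2472]
tool_rot [[ 0.9159  0.4013 -0.0008]
 [ 0.4013 -0.9159  0.0018]
 [-0.     -0.002  -1.    ]]
force [-0.6567  0.3235  0.1826]
wrist_torque [-0.0403  0.0146 -0.0335]
finger_force 0.0
gripper_width 0.08579832825972908
{'fx': array(363.1696), 'fy': array(363.1696), 'cx': array(317.7054), 'cy': array(197.518), 'eye': array([0.0498, 0.3252, 0.6413]), 'orientation': array([[-0.6351, -0.5303,  0.5617],
       [-0.7724,  0.4416, -0.4564],
       [-0.0059, -0.7237, -0.6901]])}
{'fx': array(408.423), 'fy': array(408.423), 'cx': array(321.7778), 'cy': array(198.5867), 'eye': array([ 0.4607, -0.0858,  1.0122]), 'orientation': array([[-0.0112, -0.9986,  0.052 ],
       [-0.9998,  0.0104, -0.0166],
       [ 0.0161, -0.0522, -0.9985]])}
```

View pics/scene1.png

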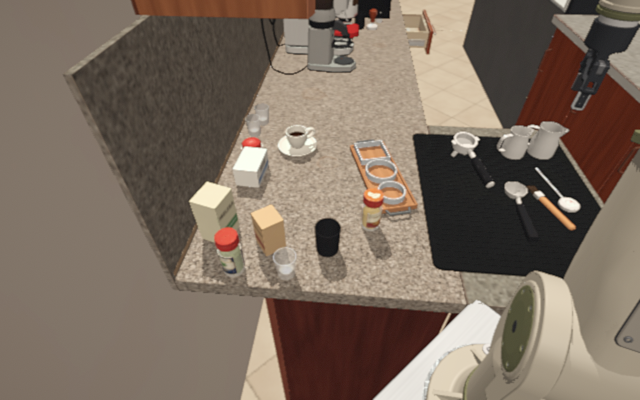

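View pics/top1.png

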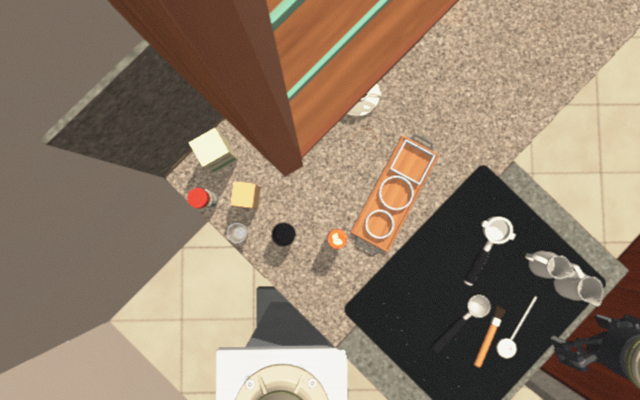

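The pictures show the tray with the square holder at the far end (top 411,160), the large ring in the middle (396,193) and the small ring near (380,224). The red-lid jar is at (199,198), the brown box at (243,195) and the black cup at (283,234). The shot glass is at (237,233), the short jar at (338,240) and the tea box at (211,150).

Run:
```python
import cv2
a=cv2.imread('pics/top1.png')[120:270,170:450]; b=cv2.imread('pics/scene1.png')[125:290,185:425]
cv2.imwrite('pics/c1.png',cv2.resize(a,None,fx=2.8,fy=2.8,interpolation=cv2.INTER_CUBIC))
cv2.imwrite('pics/c2.png',cv2.resize(b,None,fx=3.2,fy=3.2,interpolation=cv2.INTER_CUBIC))
```

```text
(no output)
```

View pics/c1.png

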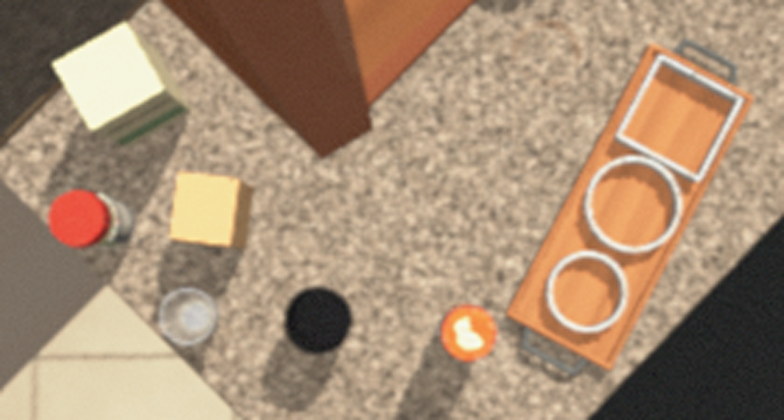

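View pics/c2.png

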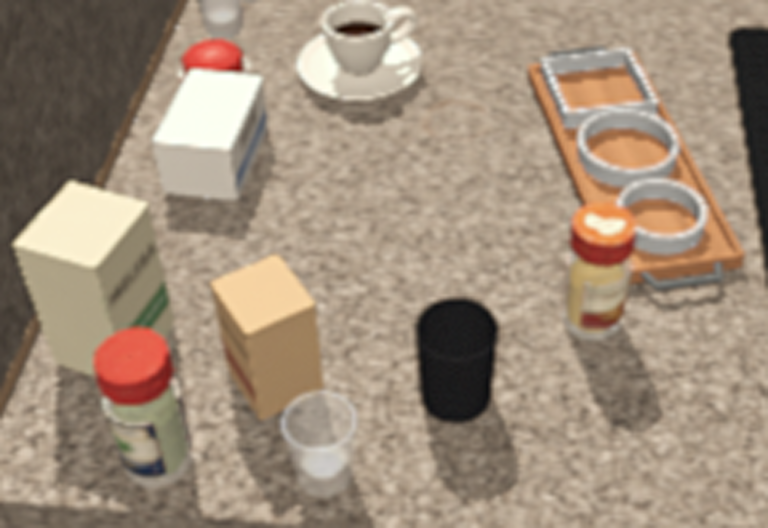

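Crop 1 (top view) shows the lid of the jar at crop (80,218), the box top with corners near (178,172), (250,182), (238,246) and (170,240), and the cup rim at (318,320). The holders are at (683,117), (633,205) and (587,292). Crop 2 (scene) shows the matching points: lid (134,352), box top (263,295), rim (457,325) and holders (597,82), (628,145), (661,214).

Run:
```python
from h import *
T=get_image('top');S=get_image('scene')
t=lambda u,v:(170+u/2.8,120+v/2.8); s=lambda u,v:(185+u/3.2,125+v/3.2)
P={'jar':((80,218),(134,352)),'box':((209,210),(263,294)),'cup':((318,320),(457,325)),'sq':((681,117),(597,82)),'lr':((633,205),(628,145)),'sr':((587,292),(661,214)),
'shot':((188,316),(319,424)),'short':((470,333),(603,226)),'tea':((118,83),(84,225))}
for k,(a,b) in P.items():
    p,e=tri(ray(T,*t(*a)),ray(S,*s(*b))); print(k,p,'gap',round(e,4),'r',round(float(np.hypot(*p[:2])),3))
# masks in top
px=np.asarray(T['pixels']); hsv=cv2.cvtColor(px,cv2.COLOR_RGB2HSV)
def blob(m,c):
    n,l,st,ce=cv2.connectedComponentsWithStats(m.astype('uint8'))
    i=l[int(c[1]),int(c[0])]; cs,_=cv2.findContours((l==i).astype('uint8'),0,2); return cs[0],st[i]
H,Sa,V=[hsv[...,i].astype(int) for i in range(3)]
for k,m,z in(('jar',((H<6)|(H>172))&(Sa>190)&(V>120),.108),('box',(H>8)&(H<28)&(Sa>80)&(V>215),.09),('cup',V<45,.07)):
    c,st=blob(m,t(*P[k][0])); r=cv2.minAreaRect(c); 
    print(k,r,st,onz(T,*r[0],z), [onz(T,*q,z)[:2].round(4).tolist() for q in cv2.boxPoints(r)])
q=[onz(T,*t(*c),.028) for c in((657,55),(748,98),(700,178),(617,137))]
print('sq',np.array(q))
```

```text
jar [0.5131 0.1721 0.1088] gap 0.0032 r 0.541
box [0.5206 0.0755 0.0876] gap 0.0059 r 0.526
cup [ 0.4297 -0.012   0.0731] gap 0.0029 r 0.43
sq [ 0.6015 -0.325   0.0245] gap 0.0047 r 0.684
lr [ 0.5246 -0.2822  0.0233] gap 0.0031 r 0.596
sr [ 0.4497 -0.2407  0.0225] gap 0.0035 r 0.51
shot [0.4337 0.0973 0.0557] gap 0.003 r 0.444
short [ 0.4192 -0.1347  0.0957] gap 0.004 r 0.44
tea [0.6204 0.1435 0.1179] gap 0.0102 r 0.637
jar ((319.5, 199.5), (399.0, 639.0), 90.0) [     0      0    640    400 255987] [ 0.5058 -0.0958  0.108 ] [[0.9619, 0.6168], [0.9585, -0.8372], [0.0614, -0.7902], [0.0864, 0.5911]]
box ((242.5131072998047, 193.90174865722656), (22.401748657226562, 24.516366958618164), 7.594643592834473) [230 181  26  27 540] [0.5212 0.0775 0.09  ] [[0.4974, 0.1061], [0.5522, 0.0988], [0.5451, 0.0488], [0.4902, 0.0562]]
cup ((282.9000244140625, 234.20001220703125), (20.57182502746582, 21.0190372467041), 26.56505012512207) [273 224  22  22 367] [ 0.4288 -0.0113  0.07  ] [[0.4182, 0.0206], [0.461, -0.0012], [0.4394, -0.0433], [0.3967, -0.0214]]
sq [[ 0.6539 -0.306   0.028 ]
 [ 0.6155 -0.3847  0.028 ]
 [ 0.546  -0.3411  0.028 ]
 [ 0.5824 -0.2696  0.028 ]]
```

Heights agree with the text (0.109, 0.088, 0.073 and about 0.024), and the spacing comes out at 86–87 mm. The cup goes first. I approach through (0.45,-0.35), then turn so that the fingers close across the row.

{"name": "carry_out", "arguments": {
  "series": [
    {"tx":0.9,"ty":-0.41,"gripper":1},
    {"tx":0.9,"ty":-0.41,"gripper":1},
    {"tx":0.9,"ty":-0.41,"gripper":1},
    {"tx":0.9,"ty":-0.41,"gripper":1},
    {"tx":0.9,"ty":-0.41,"gripper":1},
    {"tx":0.9,"ty":-0.41,"gripper":1},
    {"tx":0.9,"ty":-0.41,"gripper":1},
    {"tx":0.9,"ty":-0.41,"gripper":1},
    {"tx":0.9,"ty":-0.41,"gripper":1},
    {"tx":0.9,"ty":-0.41,"gripper":1}
  ]
}}

```text
validation failed for argument at $.se...
```

{"name": "carry_out", "arguments": {
  "series": [
    {"turn":1,"gripper":1},
    {"turn":1,"gripper":1},
    {"turn":1,"gripper":1},
    {"turn":1,"gripper":1},
    {"turn":1,"gripper":1},
    {"turn":1,"gripper":1},
    {"turn":1,"gripper":1},
    {"turn":1,"gripper":1},
    {"turn":1,"gripper":1},
    {"turn":1,"gripper":1}
  ]
}}

```text
validation failed for argument at $.se...
```

{"name": "carry_out", "arguments": {
  "series": [
    {"turn":0.77,"gripper":1},
    {"turn":0.77,"gripper":1},
    {"gripper":1}
  ]
}}

```text
validation failed for argument at $.se...
```

```bash
cat >> h.py <<'E'
def go(x,y,z,yaw=None):
    s=ctrl.get_state(); p=np.array(s['position']); R=np.array(s['tool_rot']).reshape(3,3)
    print('t',s['time_s'],'p',p,'yaw',np.degrees(np.arctan2(R[1,1],R[0,1])),'w',s['gripper_width'],'F',np.array(s['force']),'q7',s['qpos'][6])
    print('units',R.T@(np.array([x,y,z])-p)/.025)
E
python3 -c "
from h import *
go(.429,-.0115,.2)"
```

```text
t 0.2 p [ 0.2507 -0.5722  0.2476] yaw -66.34398473455832 w 0.08537913171121002 F [ 0.1343 -1.4627 -0.128 ] q7 -0.04651089567802746
units [ 15.5331 -17.6788   1.9277]
```

All keys are required in each row.

{"name": "carry_out", "arguments": {
  "series": [
    {"tx":0.9,"ty":-0.41,"tz":0,"turn":0,"gripper":1},
    {"tx":0.9,"ty":-0.41,"tz":0,"turn":0,"gripper":1},
    {"tx":0.9,"ty":-0.41,"tz":0,"turn":0,"gripper":1},
    {"tx":0.9,"ty":-0.41,"tz":0,"turn":0,"gripper":1},
    {"tx":0.9,"ty":-0.41,"tz":0,"turn":0,"gripper":1},
    {"tx":0.9,"ty":-0.41,"tz":0,"turn":0,"gripper":1},
    {"tx":0.9,"ty":-0.41,"tz":0,"turn":0,"gripper":1},
    {"tx":0.9,"ty":-0.41,"tz":0,"turn":0,"gripper":1},
    {"tx":0.9,"ty":-0.41,"tz":0,"turn":0,"gripper":1},
    {"tx":0.9,"ty":-0.41,"tz":0,"turn":0,"gripper":1}
  ]
}}

```text
time_s: 1.03
position: [0.4163, -0.3872, 0.2482]
tool_rot: [[0.916, 0.401, -0.0], [0.401, -0.916, 0.0], [-0.0, -0.0, -1.0]]
force: [-0.0, -0.4, -0.5]
gripper_width: 0.0857
finger_force: 0.0
```

{"name": "carry_out", "arguments": {
  "series": [
    {"tx":0,"ty":0,"tz":0,"turn":1,"gripper":1},
    {"tx":0,"ty":0,"tz":0,"turn":1,"gripper":1},
    {"tx":0,"ty":0,"tz":0,"turn":1,"gripper":1},
    {"tx":0,"ty":0,"tz":0,"turn":1,"gripper":1},
    {"tx":0,"ty":0,"tz":0,"turn":1,"gripper":1},
    {"tx":0,"ty":0,"tz":0,"turn":1,"gripper":1},
    {"tx":0,"ty":0,"tz":0,"turn":1,"gripper":1},
    {"tx":0,"ty":0,"tz":0,"turn":1,"gripper":1},
    {"tx":0,"ty":0,"tz":0,"turn":1,"gripper":1},
    {"tx":0,"ty":0,"tz":0,"turn":1,"gripper":1}
  ]
}}

```text
time_s: 1.87
position: [0.4156, -0.3882, 0.2481]
tool_rot: [[0.924, -0.381, -0.0], [-0.381, -0.924, 0.0], [-0.0, -0.0, -1.0]]
force: [0.4, 0.8, -0.5]
gripper_width: 0.0855
finger_force: 0.0
```

{"name": "carry_out", "arguments": {
  "series": [
    {"tx":0,"ty":0,"tz":0,"turn":0.77,"gripper":1},
    {"tx":0,"ty":0,"tz":0,"turn":0.77,"gripper":1},
    {"tx":0,"ty":0,"tz":0,"turn":0,"gripper":1}
  ]
}}

```text
time_s: 2.12
position: [0.4156, -0.3882, 0.2481]
tool_rot: [[0.871, -0.491, -0.0], [-0.491, -0.871, 0.0], [-0.0, -0.0, -1.0]]
force: [0.1, 0.5, 0.4]
gripper_width: 0.0853
finger_force: 0.0
```

```bash
python3 -c "
from h import *
go(.429,-.0115,.2)"
```

```text
t 2.1167 p [ 0.4156 -0.3882  0.2481] yaw -119.40663818487357 w 0.08534949258327156 F [0.1359 0.5268 0.3998] q7 -1.3894371408216737
units [ -6.9324 -13.3884   1.9294]
```

{"name": "carry_out", "arguments": {
  "series": [
    {"tx":-0.5,"ty":-0.96,"tz":0,"turn":0,"gripper":1},
    {"tx":-0.5,"ty":-0.96,"tz":0,"turn":0,"gripper":1},
    {"tx":-0.5,"ty":-0.96,"tz":0,"turn":0,"gripper":1},
    {"tx":-0.5,"ty":-0.96,"tz":0,"turn":0,"gripper":1},
    {"tx":-0.5,"ty":-0.96,"tz":0,"turn":0,"gripper":1},
    {"tx":-0.5,"ty":-0.96,"tz":0,"turn":0,"gripper":1},
    {"tx":-0.5,"ty":-0.96,"tz":0,"turn":0,"gripper":1},
    {"tx":-0.5,"ty":-0.96,"tz":0,"turn":0,"gripper":1},
    {"tx":-0.5,"ty":-0.96,"tz":0,"turn":0,"gripper":1},
    {"tx":-0.5,"ty":-0.96,"tz":0,"turn":0,"gripper":1}
  ]
}}

```text
time_s: 2.95
position: [0.4237, -0.1165, 0.2484]
tool_rot: [[0.874, -0.486, 0.0], [-0.486, -0.874, -0.0], [0.0, 0.0, -1.0]]
force: [0.0, 0.2, -0.9]
gripper_width: 0.0849
finger_force: 0.0
```

{"name": "carry_out", "arguments": {
  "series": [
    {"tx":-0.5,"ty":-0.96,"tz":0.6,"turn":0,"gripper":1},
    {"tx":-0.5,"ty":-0.96,"tz":0.6,"turn":0,"gripper":1},
    {"tx":-0.5,"ty":-0.96,"tz":0.6,"turn":0,"gripper":1},
    {"tx":-0.43,"ty":-0.92,"tz":0.6,"turn":0,"gripper":1},
    {"tx":0,"ty":0,"tz":0,"turn":0,"gripper":1},
    {"tx":0,"ty":0,"tz":0,"turn":0,"gripper":1}
  ]
}}

```text
time_s: 3.45
position: [0.4276, -0.0101, 0.1877]
tool_rot: [[0.875, -0.484, -0.002], [-0.484, -0.875, 0.0], [-0.001, 0.001, -1.0]]
force: [-0.2, -2.0, 1.1]
gripper_width: 0.0855
finger_force: 0.0
```

```bash
python3 -c "
from h import *
go(.429,-.0115,.044); snap('scene','s2.png')"
```

```text
t 3.45 p [ 0.4276 -0.0101  0.1877] yaw -118.93933477012742 w 0.08548390348558355 F [-0.2195 -1.9525  1.0713] q7 -2.130397604055799
units [0.0854 0.0187 5.7468]
```

View pics/s2.png

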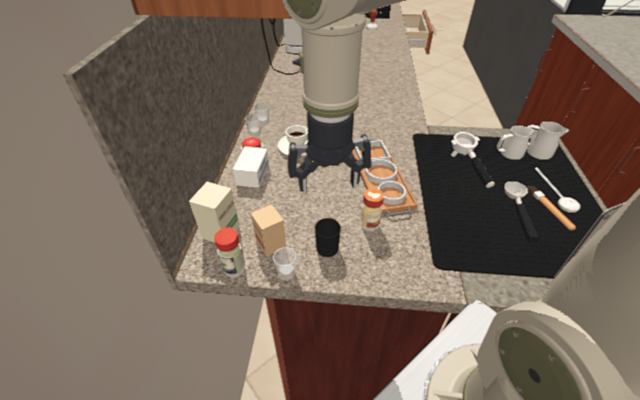

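The picture shows the gripper open above the cup, fingertips at (303,185) and (364,180) and the cup at (327,237). I go down in two steps.

{"name": "carry_out", "arguments": {
  "series": [
    {"tx":0.08,"ty":0,"tz":0.8,"turn":0,"gripper":1},
    {"tx":0,"ty":0,"tz":0.8,"turn":0,"gripper":1},
    {"tx":0,"ty":0,"tz":0.8,"turn":0,"gripper":1},
    {"tx":0,"ty":0,"tz":0.6,"turn":0,"gripper":1},
    {"tx":0,"ty":0,"tz":0,"turn":0,"gripper":1}
  ]
}}

```text
time_s: 3.92
position: [0.4285, -0.0139, 0.1112]
tool_rot: [[0.872, -0.49, -0.004], [-0.49, -0.872, 0.0], [-0.003, 0.002, -1.0]]
force: [-0.9, 0.5, 0.6]
gripper_width: 0.0855
finger_force: 0.0
```

```bash
python3 -c "
from h import *
go(.429,-.0115,.044); im=snap('scene','s3.png'); print(proj(im,[.429,-.0115,.0935]))
cv2.imwrite('pics/s3c.png',cv2.resize(cv2.imread('pics/s3.png')[120:280,230:430],None,fx=3,fy=3))"
```

```text
t 3.9167 p [ 0.4285 -0.0139  0.1112] yaw -119.32717936655412 w 0.08545371431588558 F [-0.8706  0.494   0.6396] q7 -2.164715967940834
units [-0.0187 -0.0983  2.6887]
(np.float64(328.6783542149256), np.float64(220.3066298326562))
```

View pics/s3c.png

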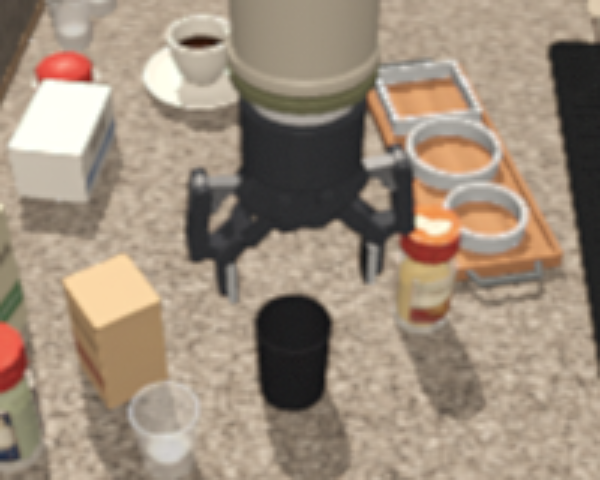

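Crop: the fingertips at crop (232,297) and (372,280) straddle the cup rim at (293,318), with the gripper in line. I go down and close.

{"name": "carry_out", "arguments": {
  "series": [
    {"tx":0,"ty":-0.1,"tz":0.7,"turn":0,"gripper":1},
    {"tx":0,"ty":0,"tz":0.7,"turn":0,"gripper":1},
    {"tx":0,"ty":0,"tz":0.7,"turn":0,"gripper":1},
    {"tx":0,"ty":0,"tz":0.6,"turn":0,"gripper":1},
    {"tx":0,"ty":0,"tz":0,"turn":0,"gripper":1},
    {"tx":0,"ty":0,"tz":0,"turn":0,"gripper":1}
  ]
}}

```text
time_s: 4.47
position: [0.4317, -0.0107, 0.0467]
tool_rot: [[0.872, -0.489, 0.0], [-0.489, -0.872, -0.0], [0.0, -0.0, -1.0]]
force: [0.5, -0.1, -0.6]
gripper_width: 0.0852
finger_force: 0.0
```

{"name": "carry_out", "arguments": {
  "series": [
    {"tx":0,"ty":0,"tz":0,"turn":0,"gripper":0},
    {"tx":0,"ty":0,"tz":0,"turn":0,"gripper":0},
    {"tx":0,"ty":0,"tz":0,"turn":0,"gripper":0},
    {"tx":0,"ty":0,"tz":0,"turn":0,"gripper":0},
    {"tx":0,"ty":0,"tz":0,"turn":0,"gripper":0},
    {"tx":0,"ty":0,"tz":0,"turn":0,"gripper":0},
    {"tx":0,"ty":0,"tz":0,"turn":0,"gripper":0},
    {"tx":0,"ty":0,"tz":0,"turn":0,"gripper":0}
  ],
  "grip_force": 30
}}

```text
time_s: 5.13
position: [0.4324, -0.0105, 0.0473]
tool_rot: [[0.872, -0.489, 0.003], [-0.489, -0.872, -0.001], [0.003, -0.001, -1.0]]
force: [-0.5, -1.6, 7.9]
gripper_width: 0.0547
finger_force: 30.4
```

{"name": "carry_out", "arguments": {
  "series": [
    {"tx":0,"ty":0,"tz":-0.5,"turn":0,"gripper":0},
    {"tx":0,"ty":0,"tz":-1,"turn":0,"gripper":0},
    {"tx":0,"ty":0,"tz":-1,"turn":0,"gripper":0},
    {"tx":0,"ty":0,"tz":-1,"turn":0,"gripper":0},
    {"tx":0,"ty":0,"tz":-1,"turn":0,"gripper":0},
    {"tx":0,"ty":0,"tz":-0.8,"turn":0,"gripper":0},
    {"tx":0,"ty":0,"tz":0,"turn":0,"gripper":0}
  ]
}}

```text
time_s: 5.72
position: [0.4336, -0.01, 0.1832]
tool_rot: [[0.873, -0.488, 0.008], [-0.488, -0.873, -0.001], [0.007, -0.003, -1.0]]
force: [0.0, 0.2, 0.4]
gripper_width: 0.0546
finger_force: 31.9
```

```bash
python3 -c "
from h import *
T=get_image('top');S=get_image('scene')
t=lambda u,v:(170+u/2.8,120+v/2.8); s=lambda u,v:(185+u/3.2,125+v/3.2)
for a,b in(((681,117),(597,82)),((633,205),(628,145)),((587,292),(661,214))): print(onz(T,*t(*a),.028),onz(S,*s(*b),.028))
go(.5255,-.282,.18)"
```

```text
[ 0.5993 -0.3258  0.028 ] [ 0.6    -0.3195  0.028 ]
[ 0.5231 -0.2823  0.028 ] [ 0.5219 -0.2764  0.028 ]
[ 0.4485 -0.2411  0.028 ] [ 0.4473 -0.2344  0.028 ]
t 5.8167 p [ 0.4317 -0.0102  0.1793] yaw -119.24518755424599 w 0.054515427890682665 F [ 0.0759 -0.3625 -1.1678] q7 -2.141282126797204
units [ 8.5843  7.6531 -0.0121]
```

{"name": "carry_out", "arguments": {
  "series": [
    {"tx":0.85,"ty":0.76,"tz":0,"turn":0,"gripper":0},
    {"tx":0.85,"ty":0.76,"tz":0,"turn":0,"gripper":0},
    {"tx":0.85,"ty":0.76,"tz":0,"turn":0,"gripper":0},
    {"tx":0.85,"ty":0.76,"tz":0,"turn":0,"gripper":0},
    {"tx":0.85,"ty":0.76,"tz":0,"turn":0,"gripper":0},
    {"tx":0.85,"ty":0.76,"tz":0,"turn":0,"gripper":0},
    {"tx":0.85,"ty":0.76,"tz":0,"turn":0,"gripper":0},
    {"tx":0.85,"ty":0.76,"tz":0,"turn":0,"gripper":0},
    {"tx":0.85,"ty":0.76,"tz":0,"turn":0,"gripper":0},
    {"tx":0.85,"ty":0.76,"tz":0,"turn":0,"gripper":0}
  ]
}}

```text
time_s: 6.65
position: [0.5233, -0.2807, 0.1766]
tool_rot: [[0.873, -0.488, -0.002], [-0.488, -0.873, 0.001], [-0.003, 0.0, -1.0]]
force: [0.2, 0.5, -1.1]
gripper_width: 0.0547
finger_force: 31.9
```

{"name": "carry_out", "arguments": {
  "series": [
    {"tx":0,"ty":0,"tz":0.9,"turn":0,"gripper":0},
    {"tx":0,"ty":0,"tz":0.9,"turn":0,"gripper":0},
    {"tx":0,"ty":0,"tz":0.9,"turn":0,"gripper":0},
    {"tx":0,"ty":0,"tz":0,"turn":0,"gripper":0},
    {"tx":0,"ty":0,"tz":0,"turn":0,"gripper":0}
  ]
}}

```text
time_s: 7.07
position: [0.5223, -0.2789, 0.1087]
tool_rot: [[0.873, -0.488, -0.004], [-0.488, -0.873, 0.002], [-0.005, 0.0, -1.0]]
force: [0.4, -0.5, -0.1]
gripper_width: 0.0546
finger_force: 32.0
```

```bash
python3 -c "
from h import *
go(.5235,-.280,.06); im=snap('scene','s4.png')
cv2.imwrite('pics/s4c.png',cv2.resize(cv2.imread('pics/s4.png')[120:250,310:450],None,fx=4,fy=4,interpolation=2))
b=(310,120)
"
```

```text
t 7.0667 p [ 0.5223 -0.2789  0.1087] yaw -119.22681371166853 w 0.05464733359184009 F [ 0.4135 -0.5457 -0.076 ] q7 -1.6966798844987585
units [0.0728 0.013  1.949 ]
```

View pics/s4c.png

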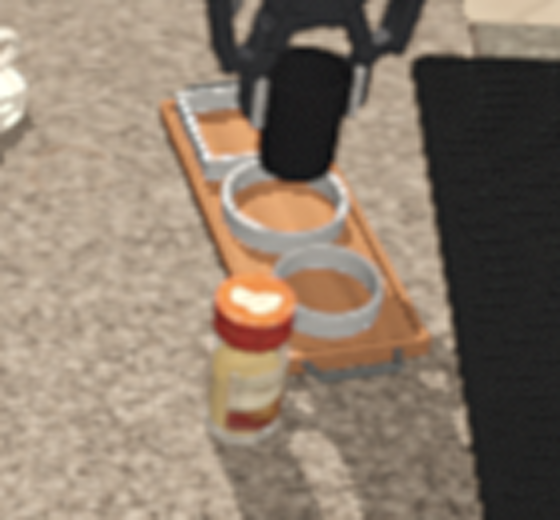

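The cup hangs over the ring, with its foot centre near crop (298,158) and the ring's rim centre near (286,200).

```bash
python3 -c "
from h import *
S=get_image('scene')
print(onz(S,310+298/4,120+160/4,.0614), onz(S,310+312/4,120+70/4,.1314))
for c in ((286,199),(328,285)): print(onz(S,310+c[0]/4,120+c[1]/4,.028))
px=np.asarray(S['pixels']);print(proj(S,[.5223,-.2789,.0614]),proj(S,[.5223,-.2789,.1314]))"
```

```text
[ 0.5199 -0.2809  0.0614] [ 0.5194 -0.2805  0.1314]
[ 0.5231 -0.2787  0.028 ]
[ 0.4482 -0.2369  0.028 ]
(np.float64(383.2917076033476), np.float64(159.86401140678782)) (np.float64(386.6704520755567), np.float64(137.22421903267156))
```

{"name": "carry_out", "arguments": {
  "series": [
    {"tx":0.1,"ty":0,"tz":0.5,"turn":0,"gripper":0},
    {"tx":0,"ty":0,"tz":0.5,"turn":0,"gripper":0},
    {"tx":0,"ty":0,"tz":0.5,"turn":0,"gripper":0},
    {"tx":0,"ty":0,"tz":0.3,"turn":0,"gripper":0},
    {"tx":0,"ty":0,"tz":0.15,"turn":0,"gripper":0},
    {"tx":0,"ty":0,"tz":0,"turn":0,"gripper":0},
    {"tx":0,"ty":0,"tz":0,"turn":0,"gripper":0}
  ]
}}

```text
time_s: 7.75
position: [0.5259, -0.2809, 0.0619]
tool_rot: [[0.873, -0.489, -0.0], [-0.489, -0.873, 0.0], [-0.0, -0.0, -1.0]]
force: [0.9, 0.3, -1.5]
gripper_width: 0.0547
finger_force: 32.1
```

{"name": "carry_out", "arguments": {
  "series": [
    {"tx":0,"ty":0,"tz":0.15,"turn":0,"gripper":0},
    {"tx":0,"ty":0,"tz":0,"turn":0,"gripper":0},
    {"tx":0,"ty":0,"tz":0,"turn":0,"gripper":0}
  ]
}}

```text
time_s: 8.0
position: [0.5261, -0.281, 0.0585]
tool_rot: [[0.873, -0.488, 0.0], [-0.488, -0.873, -0.0], [0.0, -0.0, -1.0]]
force: [-0.1, 0.3, -1.2]
gripper_width: 0.0543
finger_force: 32.1
```

{"name": "carry_out", "arguments": {
  "series": [
    {"tx":0,"ty":0,"tz":0,"turn":0,"gripper":0.8},
    {"tx":0,"ty":0,"tz":0,"turn":0,"gripper":0.9},
    {"tx":0,"ty":0,"tz":0,"turn":0,"gripper":1},
    {"tx":0,"ty":0,"tz":0,"turn":0,"gripper":1},
    {"tx":0,"ty":0,"tz":0,"turn":0,"gripper":1},
    {"tx":0,"ty":0,"tz":0,"turn":0,"gripper":1}
  ]
}}

```text
time_s: 8.5
position: [0.526, -0.281, 0.0584]
tool_rot: [[0.873, -0.489, 0.0], [-0.489, -0.873, 0.0], [0.0, -0.0, -1.0]]
force: [-0.2, 0.0, -0.7]
gripper_width: 0.0854
finger_force: 0.0
```

{"name": "carry_out", "arguments": {
  "series": [
    {"tx":0,"ty":0,"tz":-0.5,"turn":0,"gripper":1},
    {"tx":0,"ty":0,"tz":-1,"turn":0,"gripper":1},
    {"tx":0,"ty":0,"tz":-1,"turn":0,"gripper":1},
    {"tx":0,"ty":0,"tz":-1,"turn":0,"gripper":1},
    {"tx":0,"ty":0,"tz":-1,"turn":0,"gripper":1},
    {"tx":0,"ty":0,"tz":-1,"turn":0,"gripper":1},
    {"tx":0,"ty":0,"tz":0,"turn":0,"gripper":1}
  ]
}}

```text
time_s: 9.08
position: [0.5284, -0.2821, 0.203]
tool_rot: [[0.872, -0.489, 0.009], [-0.489, -0.873, -0.004], [0.01, -0.001, -1.0]]
force: [0.5, 0.1, 0.5]
gripper_width: 0.0853
finger_force: 0.0
```

```bash
python3 -c "
from h import *
go(.521,.0765,.2); snap('scene','s5.png')"
```

```text
t 9.0833 p [ 0.5284 -0.2821  0.203 ] yaw -119.24616944630324 w 0.08525436849270021 F [0.5311 0.0835 0.5286] q7 -1.6855245751077168
units [ -7.2655 -12.3697   0.0556]
```

View pics/s5.png

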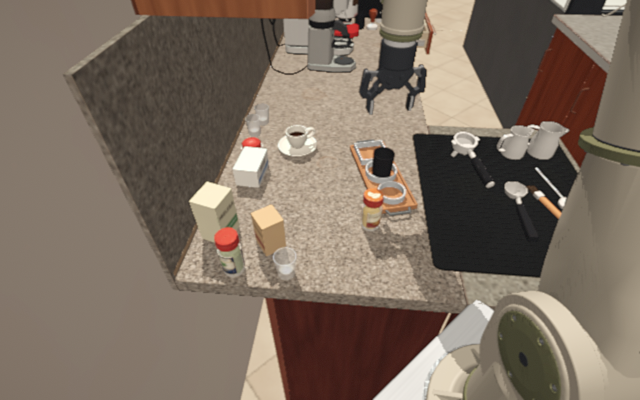

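The cup stands upright in the large ring at (383,162). For the box I pass clear of the cabinet corner by way of (0.43,-0.05).

{"name": "carry_out", "arguments": {
  "series": [
    {"tx":-0.8,"ty":-0.62,"tz":0,"turn":0,"gripper":1},
    {"tx":-0.8,"ty":-0.62,"tz":0,"turn":0,"gripper":1},
    {"tx":-0.8,"ty":-0.62,"tz":0,"turn":0,"gripper":1},
    {"tx":-0.8,"ty":-0.62,"tz":0,"turn":0,"gripper":1},
    {"tx":-0.8,"ty":-0.62,"tz":0,"turn":0,"gripper":1},
    {"tx":-0.8,"ty":-0.62,"tz":0,"turn":0,"gripper":1},
    {"tx":-0.8,"ty":-0.62,"tz":0,"turn":0,"gripper":1},
    {"tx":-0.8,"ty":-0.62,"tz":0,"turn":0,"gripper":1},
    {"tx":-0.8,"ty":-0.62,"tz":0,"turn":0,"gripper":1},
    {"tx":-0.8,"ty":-0.62,"tz":0,"turn":0,"gripper":1}
  ]
}}

```text
time_s: 9.97
position: [0.426, -0.0469, 0.1955]
tool_rot: [[0.873, -0.488, -0.001], [-0.488, -0.873, -0.0], [-0.001, 0.0, -1.0]]
force: [-0.1, 0.7, 0.0]
gripper_width: 0.0857
finger_force: 0.0
```

{"name": "carry_out", "arguments": {
  "series": [
    {"tx":0,"ty":0,"tz":0.4,"turn":-0.92,"gripper":1},
    {"tx":0,"ty":0,"tz":0.4,"turn":-0.92,"gripper":1},
    {"tx":0,"ty":0,"tz":0.4,"turn":-0.92,"gripper":1},
    {"tx":0,"ty":0,"tz":0,"turn":-0.92,"gripper":1},
    {"tx":0,"ty":0,"tz":0,"turn":-0.92,"gripper":1},
    {"tx":0,"ty":0,"tz":0,"turn":0,"gripper":1}
  ]
}}

```text
time_s: 10.47
position: [0.4266, -0.0479, 0.1653]
tool_rot: [[0.99, -0.138, -0.001], [-0.138, -0.99, 0.0], [-0.001, -0.0, -1.0]]
force: [-0.2, -0.2, 0.7]
gripper_width: 0.0852
finger_force: 0.0
```

```bash
python3 -c "
from h import *
go(.521,.0765,.15)"
```

```text
t 10.4667 p [ 0.4266 -0.0479  0.1653] yaw -97.95053949303535 w 0.08523460659517568 F [-0.2447 -0.1558  0.6696] q7 -1.6839047879930695
units [ 3.0533 -5.4521  0.6103]
```

{"name": "carry_out", "arguments": {
  "series": [
    {"tx":0.51,"ty":-0.91,"tz":0,"turn":0,"gripper":1},
    {"tx":0.51,"ty":-0.91,"tz":0,"turn":0,"gripper":1},
    {"tx":0.51,"ty":-0.91,"tz":0,"turn":0,"gripper":1},
    {"tx":0.51,"ty":-0.91,"tz":0,"turn":0,"gripper":1},
    {"tx":0.51,"ty":-0.91,"tz":0,"turn":0,"gripper":1},
    {"tx":0.51,"ty":-0.91,"tz":0,"turn":0,"gripper":1},
    {"tx":0,"ty":0,"tz":0.7,"turn":0,"gripper":1},
    {"tx":0,"ty":0,"tz":0.7,"turn":0,"gripper":1},
    {"tx":0,"ty":0,"tz":0,"turn":0,"gripper":1}
  ]
}}

```text
time_s: 11.22
position: [0.5202, 0.0762, 0.1274]
tool_rot: [[0.99, -0.143, -0.006], [-0.143, -0.99, -0.0], [-0.006, 0.001, -1.0]]
force: [-1.5, -1.2, -1.2]
gripper_width: 0.0854
finger_force: 0.0
```

```bash
python3 -c "
from h import *
go(.521,.0765,.055); im=snap('scene','s6.png'); print(proj(im,[.521,.0765,.09]))
a=cv2.resize(cv2.imread('pics/s6.png')[140:290,180:360],None,fx=4,fy=4,interpolation=2)
cv2.imwrite('pics/s6c.png',a)"
```

```text
t 11.2167 p [0.5202 0.0762 0.1274] yaw -98.24864320707341 w 0.08538456793363762 F [-1.5158 -1.1752 -1.2119] q7 -2.0323308161775286
units [ 0.048  -0.0191  2.897 ]
(np.float64(267.97518822507857), np.float64(216.34601720213678))
```

View pics/s6c.png

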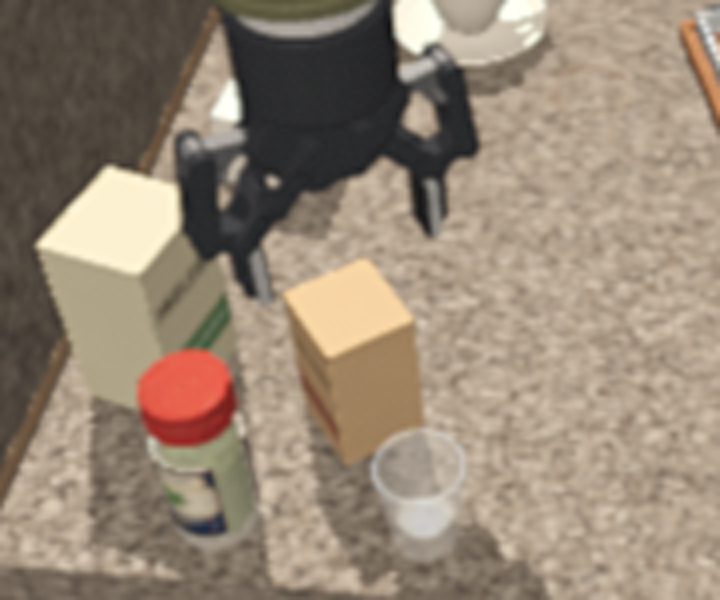

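The fingers straddle the box top, centred at crop (350,309) as predicted. I go down to TCP 0.055 and grip.

{"name": "carry_out", "arguments": {
  "series": [
    {"tx":0,"ty":0,"tz":0.7,"turn":0,"gripper":1},
    {"tx":0,"ty":0,"tz":0.7,"turn":0,"gripper":1},
    {"tx":0,"ty":0,"tz":0.7,"turn":0,"gripper":1},
    {"tx":0,"ty":0,"tz":0.6,"turn":0,"gripper":1},
    {"tx":0,"ty":0,"tz":0,"turn":0,"gripper":1},
    {"tx":0,"ty":0,"tz":0,"turn":0,"gripper":1}
  ]
}}

```text
time_s: 11.77
position: [0.5222, 0.0759, 0.0639]
tool_rot: [[0.99, -0.143, -0.0], [-0.143, -0.99, -0.0], [-0.0, 0.0, -1.0]]
force: [0.3, 0.4, -0.3]
gripper_width: 0.0858
finger_force: 0.0
```

{"name": "carry_out", "arguments": {
  "series": [
    {"tx":0,"ty":0,"tz":0,"turn":0,"gripper":0},
    {"tx":0,"ty":0,"tz":0,"turn":0,"gripper":0},
    {"tx":0,"ty":0,"tz":0,"turn":0,"gripper":0},
    {"tx":0,"ty":0,"tz":0,"turn":0,"gripper":0},
    {"tx":0,"ty":0,"tz":0,"turn":0,"gripper":0},
    {"tx":0,"ty":0,"tz":0,"turn":0,"gripper":0},
    {"tx":0,"ty":0,"tz":0,"turn":0,"gripper":0},
    {"tx":0,"ty":0,"tz":0,"turn":0,"gripper":0}
  ],
  "grip_force": 30
}}

```text
time_s: 12.43
position: [0.5232, 0.0764, 0.0647]
tool_rot: [[0.99, -0.142, 0.002], [-0.142, -0.99, 0.0], [0.002, -0.0, -1.0]]
force: [-1.7, 0.6, 6.8]
gripper_width: 0.0494
finger_force: 33.9
```

{"name": "carry_out", "arguments": {
  "series": [
    {"tx":0,"ty":0,"tz":-0.5,"turn":0,"gripper":0},
    {"tx":0,"ty":0,"tz":-1,"turn":0,"gripper":0},
    {"tx":0,"ty":0,"tz":-1,"turn":0,"gripper":0},
    {"tx":0,"ty":0,"tz":-1,"turn":0,"gripper":0},
    {"tx":0,"ty":0,"tz":-0.8,"turn":0,"gripper":0},
    {"tx":0,"ty":0,"tz":-0.5,"turn":0,"gripper":0},
    {"tx":0,"ty":0,"tz":0,"turn":0,"gripper":0}
  ]
}}

```text
time_s: 13.02
position: [0.5239, 0.0766, 0.1868]
tool_rot: [[0.99, -0.142, 0.006], [-0.142, -0.99, 0.001], [0.006, -0.001, -1.0]]
force: [-0.4, 0.3, -0.6]
gripper_width: 0.0496
finger_force: 33.7
```

```bash
python3 -c "
from h import *
go(.43,-.05,.18)"
```

```text
t 13.0167 p [0.5239 0.0766 0.1868] yaw -98.1623351181951 w 0.049618619392064404 F [-0.4245  0.2901 -0.6241] q7 -2.008137021468027
units [-3.0001  5.548   0.2493]
```

{"name": "carry_out", "arguments": {
  "series": [
    {"tx":-0.5,"ty":0.92,"tz":0,"turn":0,"gripper":0},
    {"tx":-0.5,"ty":0.92,"tz":0,"turn":0,"gripper":0},
    {"tx":-0.5,"ty":0.92,"tz":0,"turn":0,"gripper":0},
    {"tx":-0.5,"ty":0.92,"tz":0,"turn":0,"gripper":0},
    {"tx":-0.5,"ty":0.92,"tz":0,"turn":0,"gripper":0},
    {"tx":-0.5,"ty":0.92,"tz":0,"turn":0,"gripper":0}
  ]
}}

```text
time_s: 13.52
position: [0.4271, -0.0506, 0.1825]
tool_rot: [[0.99, -0.142, -0.001], [-0.142, -0.99, 0.0], [-0.001, -0.0, -1.0]]
force: [0.6, 0.5, -0.0]
gripper_width: 0.0499
finger_force: 33.7
```

{"name": "carry_out", "arguments": {
  "series": [
    {"tx":0,"ty":0,"tz":0,"turn":0.92,"gripper":0},
    {"tx":0,"ty":0,"tz":0,"turn":0.92,"gripper":0},
    {"tx":0,"ty":0,"tz":0,"turn":0.92,"gripper":0},
    {"tx":0,"ty":0,"tz":0,"turn":0.92,"gripper":0},
    {"tx":0,"ty":0,"tz":0,"turn":0.92,"gripper":0},
    {"tx":0,"ty":0,"tz":0,"turn":0,"gripper":0}
  ]
}}

```text
time_s: 14.02
position: [0.4279, -0.0497, 0.1825]
tool_rot: [[0.871, -0.492, -0.001], [-0.492, -0.871, 0.0], [-0.001, 0.0, -1.0]]
force: [-0.5, -0.1, -0.8]
gripper_width: 0.0497
finger_force: 33.7
```

```bash
python3 -c "
from h import *
go(.601,-.323,.15)"
```

```text
t 14.0167 p [ 0.4279 -0.0497  0.1825] yaw -119.44827749603525 w 0.04973251161949425 F [-0.5499 -0.1438 -0.8087] q7 -2.0501815455958186
units [11.4038  6.1139  1.292 ]
```

{"name": "carry_out", "arguments": {
  "series": [
    {"tx":0.95,"ty":0.51,"tz":0,"turn":0,"gripper":0},
    {"tx":0.95,"ty":0.51,"tz":0,"turn":0,"gripper":0},
    {"tx":0.95,"ty":0.51,"tz":0,"turn":0,"gripper":0},
    {"tx":0.95,"ty":0.51,"tz":0,"turn":0,"gripper":0},
    {"tx":0.95,"ty":0.51,"tz":0,"turn":0,"gripper":0},
    {"tx":0.95,"ty":0.51,"tz":0,"turn":0,"gripper":0},
    {"tx":0.95,"ty":0.51,"tz":0,"turn":0,"gripper":0},
    {"tx":0.95,"ty":0.51,"tz":0,"turn":0,"gripper":0},
    {"tx":0.95,"ty":0.51,"tz":0,"turn":0,"gripper":0},
    {"tx":0.95,"ty":0.51,"tz":0,"turn":0,"gripper":0}
  ]
}}

```text
time_s: 14.85
position: [0.5737, -0.278, 0.1823]
tool_rot: [[0.874, -0.486, -0.001], [-0.486, -0.874, 0.0], [-0.001, 0.0, -1.0]]
force: [0.5, 1.1, -0.4]
gripper_width: 0.05
finger_force: 33.7
```

{"name": "carry_out", "arguments": {
  "series": [
    {"tx":0.95,"ty":0.51,"tz":0,"turn":0,"gripper":0},
    {"tx":0.95,"ty":0.51,"tz":0,"turn":0,"gripper":0},
    {"tx":0,"ty":0,"tz":0.7,"turn":0,"gripper":0},
    {"tx":0,"ty":0,"tz":0.7,"turn":0,"gripper":0},
    {"tx":0,"ty":0,"tz":0.7,"turn":0,"gripper":0},
    {"tx":0,"ty":0,"tz":0,"turn":0,"gripper":0},
    {"tx":0,"ty":0,"tz":0,"turn":0,"gripper":0}
  ]
}}

```text
time_s: 15.43
position: [0.6015, -0.3219, 0.1291]
tool_rot: [[0.873, -0.487, -0.003], [-0.487, -0.873, 0.002], [-0.004, 0.0, -1.0]]
force: [-0.1, -0.4, -0.5]
gripper_width: 0.0498
finger_force: 33.7
```

```bash
python3 -c "
from h import *
go(.601,-.323,.0755); im=snap('scene','s7.png')
cv2.imwrite('pics/s7c.png',cv2.resize(cv2.imread('pics/s7.png')[90:220,320:440],None,fx=4,fy=4,interpolation=2))"
```

```text
t 15.4333 p [ 0.6015 -0.3219  0.1291] yaw -119.13559763553374 w 0.049824975927617476 F [-0.123  -0.355  -0.5196] q7 -1.6940315026516748
units [0.0126 0.048  2.1447]
```

View pics/s7c.png

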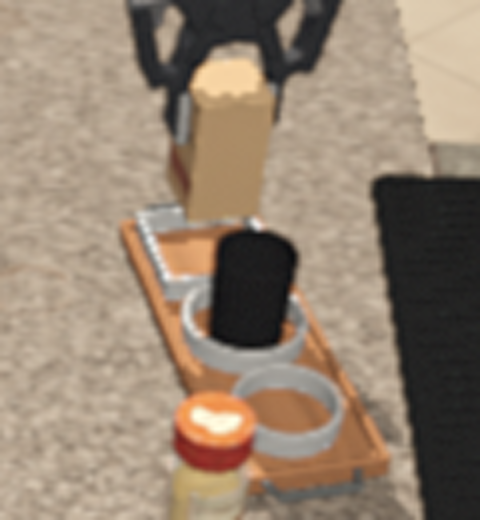

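The box hangs over the square frame: bottom front corners at crop (190,217) and (260,220), frame top left corners near (168,285) and (140,209).

```bash
python3 -c "
from h import *
S=get_image('scene'); f=lambda u,v,z: onz(S,320+u/4,90+v/4,z)
d=np.array([.873,-.487]); n=np.array([.487,.873])
a,b=f(190,217,.0644),f(260,220,.0644); print(a,b,(a+b)[:2]/2+d*.0275)
a,b=f(168,285,.028),f(140,209,.028); print(a,b,np.linalg.norm(a-b),(a+b)[:2]/2-n*.0415)
for c in((245,318),(290,395)): print(f(*c,.028))"
```

```text
[ 0.5948 -0.2936  0.0644] [ 0.562  -0.3274  0.0644] [ 0.6024 -0.3239]
[ 0.5825 -0.2646  0.028 ] [ 0.6596 -0.3119  0.028 ] 0.09042202324926052 [ 0.6008 -0.3245]
[ 0.5243 -0.2789  0.028 ]
[ 0.4537 -0.2448  0.028 ]
```

Aligned within 2 mm. I lower it.

{"name": "carry_out", "arguments": {
  "series": [
    {"tx":0,"ty":0.04,"tz":0.5,"turn":0,"gripper":0},
    {"tx":0,"ty":0,"tz":0.5,"turn":0,"gripper":0},
    {"tx":0,"ty":0,"tz":0.5,"turn":0,"gripper":0},
    {"tx":0,"ty":0,"tz":0.4,"turn":0,"gripper":0},
    {"tx":0,"ty":0,"tz":0.2,"turn":0,"gripper":0},
    {"tx":0,"ty":0,"tz":0,"turn":0,"gripper":0},
    {"tx":0,"ty":0,"tz":0,"turn":0,"gripper":0}
  ]
}}

```text
time_s: 16.12
position: [0.6018, -0.3232, 0.0779]
tool_rot: [[0.873, -0.488, -0.001], [-0.488, -0.873, 0.0], [-0.001, -0.0, -1.0]]
force: [0.6, -1.0, 0.0]
gripper_width: 0.0497
finger_force: 33.6
```

{"name": "carry_out", "arguments": {
  "series": [
    {"tx":0,"ty":0,"tz":0.1,"turn":0,"gripper":0},
    {"tx":0,"ty":0,"tz":0,"turn":0,"gripper":0},
    {"tx":0,"ty":0,"tz":0,"turn":0,"gripper":0}
  ]
}}

```text
time_s: 16.37
position: [0.6021, -0.3234, 0.0762]
tool_rot: [[0.873, -0.488, 0.001], [-0.488, -0.873, -0.0], [0.001, -0.0, -1.0]]
force: [0.1, -0.3, 0.1]
gripper_width: 0.0497
finger_force: 33.7
```

{"name": "carry_out", "arguments": {
  "series": [
    {"tx":0,"ty":0,"tz":0,"turn":0,"gripper":0.75},
    {"tx":0,"ty":0,"tz":0,"turn":0,"gripper":0.85},
    {"tx":0,"ty":0,"tz":0,"turn":0,"gripper":0.9},
    {"tx":0,"ty":0,"tz":0,"turn":0,"gripper":1},
    {"tx":0,"ty":0,"tz":0,"turn":0,"gripper":1},
    {"tx":0,"ty":0,"tz":0,"turn":0,"gripper":1}
  ]
}}

```text
time_s: 16.87
position: [0.6019, -0.3233, 0.0759]
tool_rot: [[0.873, -0.489, 0.0], [-0.489, -0.873, 0.0], [0.0, -0.0, -1.0]]
force: [0.3, -0.3, 0.2]
gripper_width: 0.0855
finger_force: 0.0
```

{"name": "carry_out", "arguments": {
  "series": [
    {"tx":0,"ty":0,"tz":-0.5,"turn":0,"gripper":1},
    {"tx":0,"ty":0,"tz":-1,"turn":0,"gripper":1},
    {"tx":0,"ty":0,"tz":-1,"turn":0,"gripper":1},
    {"tx":0,"ty":0,"tz":-1,"turn":0,"gripper":1},
    {"tx":0,"ty":0,"tz":-1,"turn":0,"gripper":1},
    {"tx":0,"ty":0,"tz":-0.5,"turn":0,"gripper":1},
    {"tx":0,"ty":0,"tz":0,"turn":0,"gripper":1}
  ]
}}

```text
time_s: 17.45
position: [0.6035, -0.3241, 0.2058]
tool_rot: [[0.872, -0.489, 0.006], [-0.489, -0.873, -0.003], [0.007, -0.0, -1.0]]
force: [0.5, -0.3, 0.3]
gripper_width: 0.085
finger_force: 0.0
```

```bash
python3 -c "
from h import *
go(.43,-.05,.2); snap('scene','s8.png')
cv2.imwrite('pics/s8c.png',cv2.resize(cv2.imread('pics/s8.png')[90:220,320:440],None,fx=4,fy=4,interpolation=2))"
```

```text
t 17.45 p [ 0.6035 -0.3241  0.2058] yaw -119.2494625977506 w 0.08500136499237121 F [ 0.4853 -0.2993  0.3383] q7 -1.6869602186562573
units [-11.4139  -6.1735   0.1517]
```

View pics/s8c.png

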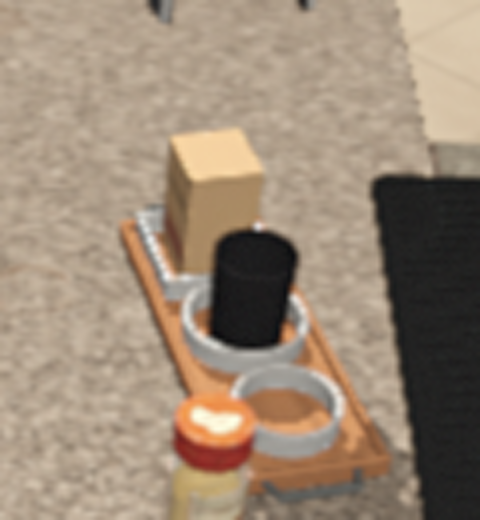

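The box stands in the square frame at crop (213,200). Now the jar, by the same waypoint.

{"name": "carry_out", "arguments": {
  "series": [
    {"tx":-0.95,"ty":-0.51,"tz":0,"turn":0,"gripper":1},
    {"tx":-0.95,"ty":-0.51,"tz":0,"turn":0,"gripper":1},
    {"tx":-0.95,"ty":-0.51,"tz":0,"turn":0,"gripper":1},
    {"tx":-0.95,"ty":-0.51,"tz":0,"turn":0,"gripper":1},
    {"tx":-0.95,"ty":-0.51,"tz":0,"turn":0,"gripper":1},
    {"tx":-0.95,"ty":-0.51,"tz":0,"turn":0,"gripper":1},
    {"tx":-0.95,"ty":-0.51,"tz":0,"turn":0,"gripper":1},
    {"tx":-0.95,"ty":-0.51,"tz":0,"turn":0,"gripper":1},
    {"tx":-0.95,"ty":-0.51,"tz":0,"turn":0,"gripper":1},
    {"tx":-0.95,"ty":-0.51,"tz":0,"turn":0,"gripper":1}
  ]
}}

```text
time_s: 18.33
position: [0.4551, -0.0949, 0.1991]
tool_rot: [[0.873, -0.489, -0.003], [-0.489, -0.873, 0.001], [-0.003, 0.001, -1.0]]
force: [-0.0, 0.6, 0.0]
gripper_width: 0.0854
finger_force: 0.0
```

{"name": "carry_out", "arguments": {
  "series": [
    {"tx":-0.95,"ty":-0.51,"tz":0,"turn":0,"gripper":1},
    {"tx":-0.95,"ty":-0.51,"tz":0,"turn":0,"gripper":1},
    {"tx":0,"ty":0,"tz":0,"turn":0,"gripper":1}
  ]
}}

```text
time_s: 18.58
position: [0.425, -0.0462, 0.1994]
tool_rot: [[0.875, -0.484, -0.003], [-0.484, -0.875, 0.001], [-0.004, 0.001, -1.0]]
force: [1.6, -0.1, -0.7]
gripper_width: 0.0853
finger_force: 0.0
```

```bash
python3 -c "
from h import *
go(.513,.172,.18)"
```

```text
t 18.5833 p [ 0.425  -0.0462  0.1994] yaw -118.92774651459388 w 0.08528925635907877 F [ 1.5796 -0.1307 -0.7393] q7 -2.040884668790647
units [-1.1383 -9.3423  0.7716]
```

{"name": "carry_out", "arguments": {
  "series": [
    {"tx":-0.11,"ty":-0.93,"tz":0,"turn":0,"gripper":1},
    {"tx":-0.11,"ty":-0.93,"tz":0,"turn":0,"gripper":1},
    {"tx":-0.11,"ty":-0.93,"tz":0,"turn":0,"gripper":1},
    {"tx":-0.11,"ty":-0.93,"tz":0,"turn":0,"gripper":1},
    {"tx":-0.11,"ty":-0.93,"tz":0,"turn":0,"gripper":1},
    {"tx":-0.11,"ty":-0.93,"tz":0,"turn":0,"gripper":1},
    {"tx":-0.11,"ty":-0.93,"tz":0,"turn":0,"gripper":1},
    {"tx":-0.11,"ty":-0.93,"tz":0,"turn":0,"gripper":1},
    {"tx":-0.11,"ty":-0.93,"tz":0,"turn":0,"gripper":1},
    {"tx":-0.11,"ty":-0.93,"tz":0,"turn":0,"gripper":1}
  ]
}}

```text
time_s: 19.42
position: [0.5174, 0.1662, 0.1991]
tool_rot: [[0.872, -0.489, -0.002], [-0.489, -0.872, -0.001], [-0.002, 0.002, -1.0]]
force: [1.6, -0.7, -0.3]
gripper_width: 0.0854
finger_force: 0.0
```

{"name": "carry_out", "arguments": {
  "series": [
    {"tx":0,"ty":0,"tz":0.7,"turn":0,"gripper":1},
    {"tx":0,"ty":0,"tz":0.7,"turn":0,"gripper":1},
    {"tx":0,"ty":0,"tz":0.5,"turn":0,"gripper":1},
    {"tx":0,"ty":0,"tz":0,"turn":0,"gripper":1},
    {"tx":0,"ty":0,"tz":0,"turn":0,"gripper":1}
  ]
}}

```text
time_s: 19.83
position: [0.5167, 0.1651, 0.1518]
tool_rot: [[0.873, -0.489, -0.003], [-0.489, -0.873, -0.001], [-0.003, 0.002, -1.0]]
force: [0.1, -0.1, 0.9]
gripper_width: 0.0854
finger_force: 0.0
```

```bash
python3 -c "
from h import *
go(.513,.172,.07); im=snap('scene','s9.png'); print(proj(im,[.513,.172,.108]))
cv2.imwrite('pics/s9c.png',cv2.resize(cv2.imread('pics/s9.png')[140:290,160:340],None,fx=4,fy=4,interpolation=2))"
```

```text
t 19.8333 p [0.5167 0.1651 0.1518] yaw -119.24830676574173 w 0.08539129321958422 F [ 0.0669 -0.0894  0.9297] q7 -2.580133207850653
units [-0.2533 -0.1755  3.2726]
(np.float64(227.8761467718699), np.float64(235.34574749858206))
```

View pics/s9c.png

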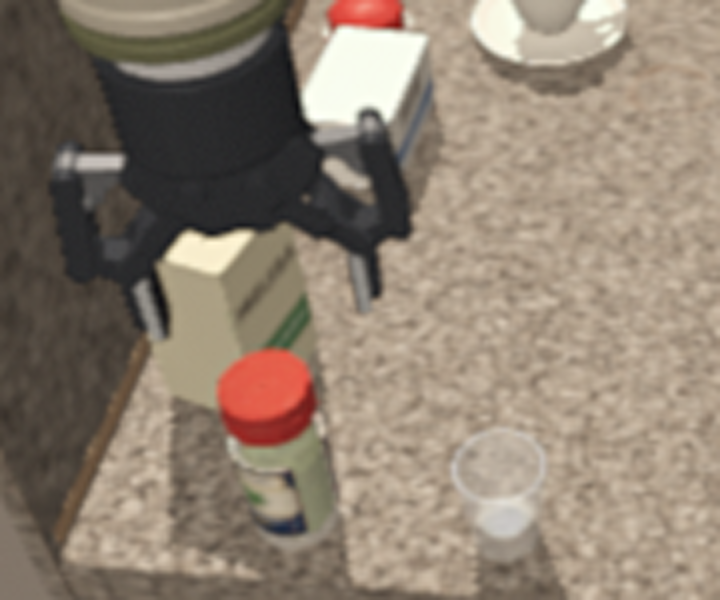

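The lid centre at crop (265,380) matches the prediction. I shift 8 mm and go down.

{"name": "carry_out", "arguments": {
  "series": [
    {"tx":-0.25,"ty":-0.18,"tz":0,"turn":0,"gripper":1},
    {"tx":0,"ty":0,"tz":0.7,"turn":0,"gripper":1},
    {"tx":0,"ty":0,"tz":0.7,"turn":0,"gripper":1},
    {"tx":0,"ty":0,"tz":0.7,"turn":0,"gripper":1},
    {"tx":0,"ty":0,"tz":0.7,"turn":0,"gripper":1},
    {"tx":0,"ty":0,"tz":0.4,"turn":0,"gripper":1},
    {"tx":0,"ty":0,"tz":0,"turn":0,"gripper":1},
    {"tx":0,"ty":0,"tz":0,"turn":0,"gripper":1}
  ]
}}

```text
time_s: 20.55
position: [0.5143, 0.1731, 0.0738]
tool_rot: [[0.873, -0.488, 0.0], [-0.488, -0.873, 0.0], [-0.0, -0.0, -1.0]]
force: [0.9, 0.4, 0.7]
gripper_width: 0.0855
finger_force: 0.0
```

{"name": "carry_out", "arguments": {
  "series": [
    {"tx":0,"ty":0,"tz":0,"turn":0,"gripper":0},
    {"tx":0,"ty":0,"tz":0,"turn":0,"gripper":0},
    {"tx":0,"ty":0,"tz":0,"turn":0,"gripper":0},
    {"tx":0,"ty":0,"tz":0,"turn":0,"gripper":0},
    {"tx":0,"ty":0,"tz":0,"turn":0,"gripper":0},
    {"tx":0,"ty":0,"tz":0,"turn":0,"gripper":0},
    {"tx":0,"ty":0,"tz":0,"turn":0,"gripper":0},
    {"tx":0,"ty":0,"tz":0,"turn":0,"gripper":0}
  ],
  "grip_force": 40
}}

```text
time_s: 21.22
position: [0.5151, 0.1732, 0.0745]
tool_rot: [[0.873, -0.488, 0.002], [-0.488, -0.873, 0.001], [0.001, -0.002, -1.0]]
force: [0.5, 0.0, 5.0]
gripper_width: 0.044
finger_force: 40.3
```

{"name": "carry_out", "arguments": {
  "series": [
    {"tx":0,"ty":0,"tz":-0.5,"turn":0,"gripper":0},
    {"tx":0,"ty":0,"tz":-1,"turn":0,"gripper":0},
    {"tx":0,"ty":0,"tz":-1,"turn":0,"gripper":0},
    {"tx":0,"ty":0,"tz":-1,"turn":0,"gripper":0},
    {"tx":0,"ty":0,"tz":-1,"turn":0,"gripper":0},
    {"tx":0,"ty":0,"tz":-0.5,"turn":0,"gripper":0},
    {"tx":0,"ty":0,"tz":0,"turn":0,"gripper":0}
  ]
}}

```text
time_s: 21.8
position: [0.5156, 0.1733, 0.2023]
tool_rot: [[0.873, -0.488, 0.005], [-0.489, -0.873, 0.001], [0.004, -0.004, -1.0]]
force: [0.0, -0.0, -0.8]
gripper_width: 0.0435
finger_force: 40.9
```

```bash
python3 -c "
from h import *
go(.435,-.04,.2)"
```

```text
t 21.8 p [0.5156 0.1733 0.2023] yaw -119.24191517300898 w 0.043546538829835016 F [ 0.0285 -0.0432 -0.8111] q7 -2.5763169979612184
units [1.3544 9.0199 0.0631]
```

{"name": "carry_out", "arguments": {
  "series": [
    {"tx":0.14,"ty":0.9,"tz":0,"turn":0,"gripper":0},
    {"tx":0.14,"ty":0.9,"tz":0,"turn":0,"gripper":0},
    {"tx":0.14,"ty":0.9,"tz":0,"turn":0,"gripper":0},
    {"tx":0.14,"ty":0.9,"tz":0,"turn":0,"gripper":0},
    {"tx":0.14,"ty":0.9,"tz":0,"turn":0,"gripper":0},
    {"tx":0.14,"ty":0.9,"tz":0,"turn":0,"gripper":0},
    {"tx":0.14,"ty":0.9,"tz":0,"turn":0,"gripper":0},
    {"tx":0.14,"ty":0.9,"tz":0,"turn":0,"gripper":0},
    {"tx":0.14,"ty":0.9,"tz":0,"turn":0,"gripper":0},
    {"tx":0.14,"ty":0.9,"tz":0,"turn":0,"gripper":0}
  ]
}}

```text
time_s: 22.63
position: [0.4335, -0.0418, 0.1973]
tool_rot: [[0.872, -0.489, -0.002], [-0.489, -0.872, 0.0], [-0.002, 0.001, -1.0]]
force: [0.2, 0.6, -1.4]
gripper_width: 0.0443
finger_force: 41.0
```

```bash
python3 -c "
from h import *
go(.449,-.24,.2)"
```

```text
t 22.6333 p [ 0.4335 -0.0418  0.1973] yaw -119.25296962268733 w 0.04425372566471972 F [ 0.2427  0.5986 -1.4497] q7 -2.065094359061228
units [ 4.4167  6.6134 -0.1104]
```

{"name": "carry_out", "arguments": {
  "series": [
    {"tx":0.55,"ty":0.82,"tz":0,"turn":0,"gripper":0},
    {"tx":0.55,"ty":0.82,"tz":0,"turn":0,"gripper":0},
    {"tx":0.55,"ty":0.82,"tz":0,"turn":0,"gripper":0},
    {"tx":0.55,"ty":0.82,"tz":0,"turn":0,"gripper":0},
    {"tx":0.55,"ty":0.82,"tz":0,"turn":0,"gripper":0},
    {"tx":0.55,"ty":0.82,"tz":0,"turn":0,"gripper":0},
    {"tx":0.55,"ty":0.82,"tz":0,"turn":0,"gripper":0},
    {"tx":0.55,"ty":0.82,"tz":0,"turn":0,"gripper":0},
    {"tx":0,"ty":0,"tz":0,"turn":0,"gripper":0}
  ]
}}

```text
time_s: 23.38
position: [0.4489, -0.2429, 0.197]
tool_rot: [[0.869, -0.494, -0.002], [-0.494, -0.869, -0.001], [-0.002, 0.002, -1.0]]
force: [-0.9, -0.4, -0.3]
gripper_width: 0.0439
finger_force: 41.0
```

{"name": "carry_out", "arguments": {
  "series": [
    {"tx":0,"ty":0,"tz":0.7,"turn":0,"gripper":0},
    {"tx":0,"ty":0,"tz":0.7,"turn":0,"gripper":0},
    {"tx":0,"ty":0,"tz":0.7,"turn":0,"gripper":0},
    {"tx":0,"ty":0,"tz":0.5,"turn":0,"gripper":0},
    {"tx":0,"ty":0,"tz":0,"turn":0,"gripper":0},
    {"tx":0,"ty":0,"tz":0,"turn":0,"gripper":0}
  ]
}}

```text
time_s: 23.88
position: [0.4498, -0.237, 0.1323]
tool_rot: [[0.873, -0.488, -0.003], [-0.488, -0.873, 0.002], [-0.003, -0.0, -1.0]]
force: [0.4, 0.2, -1.3]
gripper_width: 0.0439
finger_force: 41.0
```

```bash
python3 -c "
from h import *
go(.449,-.24,.0845); im=snap('scene','s10.png')
cv2.imwrite('pics/s10c.png',cv2.resize(cv2.imread('pics/s10.png')[100:250,320:460],None,fx=4,fy=4,interpolation=2))"
```

```text
t 23.8833 p [ 0.4498 -0.237   0.1323] yaw -119.23644271953576 w 0.043892615249594404 F [ 0.3863  0.2303 -1.303 ] q7 -1.6963161913851215
units [0.0368 0.1209 1.9106]
```

View pics/s10c.png

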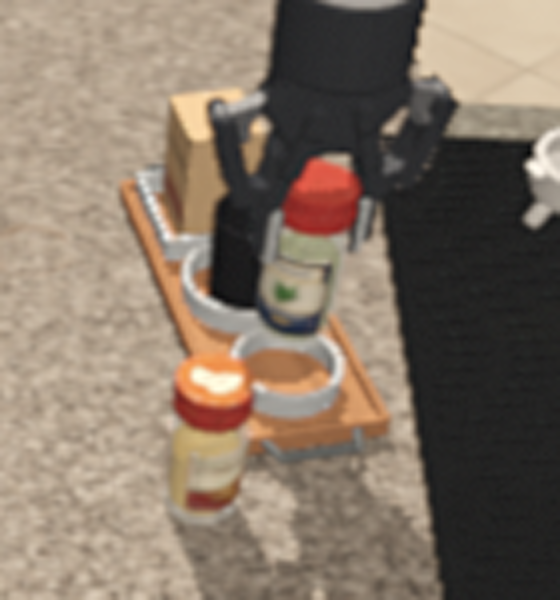

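The jar hangs over the small ring: foot centre near crop (294,318), ring rim centre near (288,362).

```bash
python3 -c "
from h import *
S=get_image('scene'); f=lambda u,v,z: onz(S,320+u/4,100+v/4,z)
print(f(294,318,.0578),f(288,362,.028))
print([np.array(proj(S,p))*4-[1280,400] for p in([.4498,-.237,.0578],[.449,-.24,.028])])"
```

```text
[ 0.4553 -0.2443  0.0578] [ 0.4501 -0.239   0.028 ]
[array([292.7015, 327.558 ]), array([290.3554, 362.199 ])]
```

```bash
python3 -c "
from h import *
S=get_image('scene')
for z in(.0578,.1658): print(z,np.array(proj(S,[.4498,-.237,z]))*4-[1280,400])
for q in range(0,360,45):
  a=np.radians(q); print(q,[ (np.array(proj(S,[.4498+.0225*np.cos(a),-.237+.0225*np.sin(a),z]))*4-[1280,400]).round().tolist() for z in(.0578,.1658)])"
```

```text
0.0578 [292.7015 327.558 ]
0.1658 [319.3466 181.5221]
0 [[265.0, 309.0], [289.0, 164.0]]
45 [[255.0, 325.0], [279.0, 179.0]]
90 [[267.0, 343.0], [292.0, 197.0]]
135 [[295.0, 352.0], [322.0, 206.0]]
180 [[321.0, 347.0], [351.0, 200.0]]
225 [[330.0, 330.0], [360.0, 184.0]]
270 [[317.0, 312.0], [346.0, 167.0]]
315 [[291.0, 304.0], [317.0, 158.0]]
```

The jar's clear glass foot blends with the ring. The lid matches the prediction, so the jar is upright and within about 2 mm of the ring's axis. I lower it.

{"name": "carry_out", "arguments": {
  "series": [
    {"tx":0,"ty":0.06,"tz":0.5,"turn":0,"gripper":0},
    {"tx":0,"ty":0,"tz":0.5,"turn":0,"gripper":0},
    {"tx":0,"ty":0,"tz":0.4,"turn":0,"gripper":0},
    {"tx":0,"ty":0,"tz":0.3,"turn":0,"gripper":0},
    {"tx":0,"ty":0,"tz":0.1,"turn":0,"gripper":0},
    {"tx":0,"ty":0,"tz":0,"turn":0,"gripper":0},
    {"tx":0,"ty":0,"tz":0,"turn":0,"gripper":0}
  ]
}}

```text
time_s: 24.62
position: [0.4503, -0.2389, 0.0887]
tool_rot: [[0.873, -0.488, 0.0], [-0.488, -0.873, -0.0], [0.0, -0.0, -1.0]]
force: [0.4, 0.7, -0.8]
gripper_width: 0.0441
finger_force: 41.0
```

{"name": "carry_out", "arguments": {
  "series": [
    {"tx":0,"ty":0,"tz":0.12,"turn":0,"gripper":0},
    {"tx":0,"ty":0,"tz":0,"turn":0,"gripper":0},
    {"tx":0,"ty":0,"tz":0,"turn":0,"gripper":0}
  ]
}}

```text
time_s: 24.87
position: [0.4502, -0.2389, 0.0855]
tool_rot: [[0.873, -0.489, 0.0], [-0.489, -0.873, -0.0], [0.0, -0.0, -1.0]]
force: [-0.6, -0.0, -1.0]
gripper_width: 0.0441
finger_force: 41.0
```

{"name": "carry_out", "arguments": {
  "series": [
    {"tx":0,"ty":0,"tz":0,"turn":0,"gripper":0.65},
    {"tx":0,"ty":0,"tz":0,"turn":0,"gripper":0.75},
    {"tx":0,"ty":0,"tz":0,"turn":0,"gripper":0.9},
    {"tx":0,"ty":0,"tz":0,"turn":0,"gripper":1},
    {"tx":0,"ty":0,"tz":0,"turn":0,"gripper":1},
    {"tx":0,"ty":0,"tz":0,"turn":0,"gripper":1}
  ]
}}

```text
time_s: 25.37
position: [0.4501, -0.2389, 0.0854]
tool_rot: [[0.873, -0.488, 0.0], [-0.488, -0.873, 0.0], [0.0, -0.0, -1.0]]
force: [0.6, -0.3, -0.5]
gripper_width: 0.0857
finger_force: 0.0
```

{"name": "carry_out", "arguments": {
  "series": [
    {"tx":0,"ty":0,"tz":-0.5,"turn":0,"gripper":1},
    {"tx":0,"ty":0,"tz":-1,"turn":0,"gripper":1},
    {"tx":0,"ty":0,"tz":-1,"turn":0,"gripper":1},
    {"tx":0,"ty":0,"tz":-1,"turn":0,"gripper":1},
    {"tx":0,"ty":0,"tz":-1,"turn":0,"gripper":1},
    {"tx":0,"ty":0,"tz":-1,"turn":0,"gripper":1},
    {"tx":0,"ty":0,"tz":0,"turn":0,"gripper":1},
    {"tx":0,"ty":0,"tz":0,"turn":0,"gripper":1}
  ]
}}

```text
time_s: 26.03
position: [0.4509, -0.2392, 0.2244]
tool_rot: [[0.873, -0.488, 0.003], [-0.488, -0.873, -0.002], [0.004, -0.0, -1.0]]
force: [0.1, 0.1, -0.4]
gripper_width: 0.0856
finger_force: 0.0
```

```bash
python3 -c "
from h import *
go(.449,-.24,.0845); im=snap('scene','s11.png')
cv2.imwrite('pics/s11c.png',cv2.resize(cv2.imread('pics/s11.png')[110:290,180:450],None,fx=2.9,fy=2.9,interpolation=2))"
```

```text
t 26.0333 p [ 0.4509 -0.2392  0.2244] yaw -119.24137009580028 w 0.08560551989998737 F [ 0.0683  0.1155 -0.3633] q7 -1.67923985441884
units [-0.0706  0.0641  5.5957]
```

View pics/s11c.png

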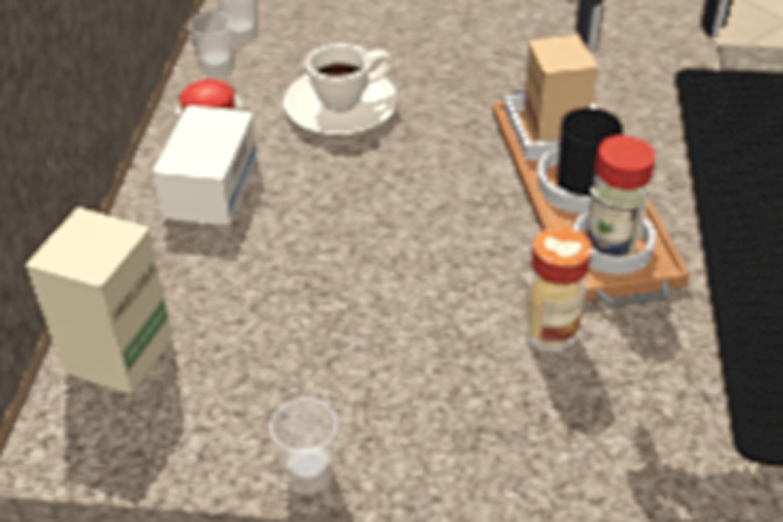

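The last picture shows the box at (560,90), the cup at (590,150) and the tall jar at (620,195), all upright in their holders. The shot glass, tea box and short jar have not moved, and the gripper is clear.

```bash
python3 -c "
from station import job
print(job.sign_off())"
```

```text
the job is handed in; nothing more can be done
None
```

The coffee tray is set and handed in: the dosing cup, filter box and tall jar stand upright in their holders, and the shot glass, tea box and short jar were left where they stood. It took about 26 s of the 96 s allowed.

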